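# Draw a stained slide from its jar and hold it flat over the tray

### The arm

A 6-joint arm with a two-finger parallel gripper is mounted at the origin on a cart in front of the work surface, level with it; the furniture and walls round the work are solid. World frame = base frame: x ahead of the robot, y to its left, z up, the work surface at z = 0. Lengths are in m, angles in degrees, forces in N, time in s.
With the tool pointing down it reaches from about 0.225 to 0.875 m from the base axis. Payload 3.4 kg.
Tool frame: the origin (TCP) lies at the centre of the arm's flange, where the gripper is bolted on; the fingertips stand 173 mm ahead of it and the grasp point (between the pads) lies 155 mm ahead of it; y points along the fingers, x is the direction in which the jaws open and shut, and the axes are right-handed (so a half turn about y gives the same grasp; the last joint's range is limited). The gripper opens to 85 mm and grips with 20 to 120 N. Pads are 22 mm wide; open, the fingers measure 114 mm over their backs; the gripper's body (76 mm by 85 mm) begins 54 mm behind the grasp point. The pads swing forward as they close: fully open they stand 13 mm farther back than shut.
Start: joints at [-78.61, 15.808, 86.224, -0, 77.962, -6.933], TCP at [0.181, -0.546, 0.405] pointing down, gripper open.
Joint ranges: [-165.64, 165.64], [-43.16, 119.46], [12.63, 154.43], [-67.54, 247.53], [6.08, 155.33], [-154.97, 154.97]. Speed limits (degrees/s): [147.25, 147.25, 180, 180, 180, 180].

### API

Orientations are given as [roll, pitch, yaw] about the fixed x, y, z axes, in that order (R = Rz(yaw) Ry(pitch) Rx(roll)).
In Python, from cell import get_state, get_image, finish_job gives the robot as it stands.
- The arm moves only by the shell command python3 -m handwheel 'ROWS' [OPENING] [FORCE]. ROWS is JSON, a list of rows, each a list of 4 numbers: the shift along the tool's x, y, z in m, then the turn about the tool's y in rad. In form: [[dx, dy, dz, turn], ...]. A call has 1 to 20 rows; each row shifts and turns the pose as measured when the row begins, along the tool's axes as they then stand; what a row does not reach is not made up. A row lasts 1/8 s, in which the tool goes at most 62.5 mm and 10.7 degrees, less where a joint would pass 70% of its speed; a pose out of reach is approached as far as the arm can. A call is refused whole if a number of a shift passes 0.0625 or a number of a turn 0.188, either way. A call with a gripper value outside its range is refused whole. OPENING is the opening, from -1 (shut) to 1 (fully open), so that 0 is half open, set as the call begins (- or left out, the last holds). The fingers move at their own pace and stop on an object; FORCE is the grip in N (left out, the last holds). Time passes only in rows, so rows that do not move let the fingers close. It gives the time, the measured TCP pose, the force and the opening at its end, in the units of the state.
- get_state(): the state, without advancing time (a new reading comes with each control period).
- get_image(name): name is "scene" or "top" or "wrist"; returns a dict with "frame" (384x512x3 uint8, red, green, blue), "range_z" (384x512 float32, m along the optical axis (not along the pixel's ray), 0 where there is no reading), "fovy" (degrees; the focal length in pixels is half the picture's height over the tangent of half this angle, whatever the lens; pixels are square), "cx", "cy" (the principal point, pixels), "world_from_camera" (4x4, takes a point from camera to world coordinates); the wrist camera has in their place "hand_eye" (4x4, takes a point from camera to tool coordinates, whose origin is the TCP and whose axes are the tool frame's). Camera axes: x right, y down, z forward; pixel columns grow to the right and rows downward; lengths in m; the calibration is good to about 2 mm. The wrist camera is an equidistant fisheye: a pixel r from the principal point sees the ray r / f radians off the axis. A picture is of the moment at which its call begins: read the wrist's pose just before it.
- finish_job(): hands the job in, once; it reports no verdict.
The state is a dict: "time_s": time; "qpos": joint angles; "joint_velocities": joint speeds; "tau": joint torques, N m; "eef_pos": TCP position; "tcp_rot": TCP orientation; "force": force on the tool from outside, world axes, zero at the start; "wrist_torque": the same for the moment, N m; "grip_width": finger opening in m.
Only numpy, scipy, OpenCV 4.12 (cv2) and the standard library are available. Lean on these libraries where they do the work, as an engineer would, in place of code of your own. Each camera call takes 0.05 s, during which the arm holds its last target.

### The job

Lift the white lid off the teal staining jar by its dark knob and set it down gently, rim down, on a free spot of the bench clear of the jar. Then draw the slide holder out of the jar by its orange handle, turn it until the slide lies level with its purple smear facing up, and keep it raised over the steel tray, at least 10 cm above the bench: finish while still holding it there. Leave the other things on the bench where they are.

Things in the scene. Friction and masses are not known exactly. Their poses are not given: they have to be found in the camera images.
- stain_jar: Round teal jar, fixed to the bench: 64 mm diameter up to a shoulder 66 mm above its underside, then an open neck of 51 mm diameter up to 76 mm. Inside, a dark insert has an upright slot (11 mm along the jar's x, 35 mm along its y) with its floor at 5 mm. Origin: centre of its underside, z up. It stands on bare bench (y over 0.015), whose top is 4 mm lower than the white pad (z = 0).
- jar_lid: Loose white cap-like lid, hollow and open below, 64 mm diameter, wall 3 mm, 61 mm high plus a dark knob, about 80 g. It slips over the jar's neck with 3 mm of play, its rim on the jar's shoulder. It covers the holder's handle, so it must go up 60 mm before it moves sideways. Origin: centre of its lower rim, z up to the knob.
- lid_knob (a point): Middle of the lid's knob, 82 mm above the lid's lower rim on its axis. The knob's head is 22 mm in diameter, from 72 to 91 mm above the rim; below it, down to the lid's top at 61 mm, is a thinner neck of 16 mm diameter.
- slide_holder: Loose holder, 40 g, upright in the jar's slot with 1.5 to 2 mm of play: grey frame 8 (x) x 31 (y) x 72 mm long (z), above it an orange handle 12 (x) x 14 (y) x 42 mm. Slide and purple smear are on its +x face, at first turned away from the robot, up to 0.5 rad either side. Origin: middle of its lower end, z towards the handle. It must rise 75 mm to be clear. x axis straight up: level, smear up.
- holder_grip (a point): Point in the orange handle, 98 mm above the holder's lower end and 26 mm above the frame's shoulders; a good place to grip.
- slide_center (a point): Middle of the slide's face on the holder, 36 mm above the holder's lower end and 4 mm out along its x axis.
- steel_tray: Shallow steel instrument tray, fixed to the bench, 156 mm (its x) by 262 mm (its y), 22 mm high. Origin: centre of its underside. The middle of the slide must end within the tray's outline, seen from above.
- shelf_edge (a point): Fixed point on the bench straight below the front edge of the wire shelf that hangs over the back of the bench; from this edge (along y, up to y = 0.32) it reaches back to the wall, its underside 0.54 m above the bench. Keep the wrist and arm out of it. A tall fixed microscope also stands at the right end of the bench, about x = 0.4, y = -0.67.
- coplin_jar: Bystander, loose: square clear glass staining jar with purple contents and a white lid, 50 x 60 mm, 106 mm high. Origin: centre of its underside. It and the teal jar swap places at random.
- timer: Bystander, loose: white timer, 56 x 70 x 20 mm. Origin: centre of its underside.
- tape_roll: Bystander, loose: roll of tape lying flat, 54 mm diameter, 18 mm high. Origin: centre of its underside.
- dropper_4: Bystander, loose: small white dropper bottle, 27 mm diameter, 92 mm high. Origin: centre of its underside.
- reagent_carton: Bystander, loose: upright white and red carton, 26 x 36 mm, 86 mm high. Origin: centre of its underside.

How it is judged:
By the outcome, as a careful person would: the job done as asked, in the order asked, and still so for the second after the job is handed in, while the arm keeps its last pose, push and grip.
It also fails if it takes over 58 s, if anything falls off the work surface, if the arm or the gripper's body presses on something with over 40 N, if the wrist force passes 120 N, or if a joint passes its speed limit or range.

## Working session

There is one attempt and no reset: what is moved stays moved. The work goes in short steps, Python scripts to look and compute and a shell command to move; the robot and the scene stay as the last step left them, time stands still between calls to the robot, and variables do not carry over. Pictures are saved under pics/ and viewed, and the job is handed in when it is done.

```bash
ls; mkdir -p pics
cat > h.py <<'E'
import numpy as np, cv2
from cell import get_state, get_image
def save(im,n,s=1.0,crop=None):
    f=im["frame"][:,:,::-1]
    if crop: x0,y0,x1,y1=crop; f=f[y0:y1,x0:x1]
    cv2.imwrite("pics/"+n,cv2.resize(f,None,fx=s,fy=s,interpolation=cv2.INTER_CUBIC))
def pts(im):
    z=im["range_z"]; H,W=z.shape; f=H/2/np.tan(np.radians(im["fovy"])/2)
    v,u=np.mgrid[:H,:W]; 
    P=np.stack([(u-im["cx"])/f*z,(v-im["cy"])/f*z,z],-1)
    M=im["world_from_camera"]; return P@M[:3,:3].T+M[:3,3]
E
python3 - <<'E'
from h import *
s=get_state(); print(s)
for n in ["scene","top","wrist"]:
    im=get_image(n); save(im,n+"0.png",1.5); np.savez("pics/"+n+"0.npz",**im); print(n,im["fovy"],im["cx"],im["cy"])
    if n=="wrist": print(im["hand_eye"])
    else: print(im["world_from_camera"])
E
```

```text
pics
{'time_s': 0.0, 'qpos': array([-7.86093535e+01,  1.58459022e+01,  8.62970885e+01, -9.21320522e-04,
        7.79624650e+01, -6.93472500e+00]), 'joint_velocities': array([ 0.13650052, -0.02640905,  0.07480629, -0.05287363,  0.00682374,
        0.07494008]), 'tau': array([-2.87611965e-04, -4.16775727e+01, -2.45802748e+01, -3.75722848e-04,
        1.09257977e-02, -1.04295486e-05]), 'eef_pos': array([ 0.18071446, -0.54561759,  0.40384355]), 'tcp_rot': array([-89.98816154,   0.10479296, -71.67442466]), 'force': array([0.73653743, 0.80075699, 0.3053039 ]), 'wrist_torque': array([ 0.00685611, -0.03413791,  0.01970852]), 'grip_width': 0.08544121602445598}
scene 53.228126343233605 251.9248749981748 193.93743579217687
[[-0.68403339 -0.34958242  0.64022688 -0.08775001]
 [-0.72900299  0.35836143 -0.58320814  0.66818426]
 [-0.02555331 -0.86566115 -0.49997781  0.60362077]
 [ 0.          0.          0.          1.        ]]
top 45.391198372121224 256.14181535138704 188.81499656523013
[[ 0.02304492 -0.98748391  0.15602708  0.35216448]
 [-0.99972906 -0.02225074  0.00683487  0.07212503]
 [-0.0032776  -0.15614231 -0.98772913  1.33778443]
 [ 0.          0.          0.          1.        ]]
wrist 65.70646984690485 253.02420078973233 192.09323704672545
[[ 9.99999634e-01 -2.46061319e-04 -8.19705330e-04 -1.33631506e-03]
 [ 6.96920284e-04 -3.21800991e-01  9.46807075e-01  3.05088515e-02]
 [-4.96754585e-04 -9.46807299e-01 -3.21800701e-01  8.30602364e-02]
 [ 0.00000000e+00  0.00000000e+00  0.00000000e+00  1.00000000e+00]]
```

View pics/scene0.png

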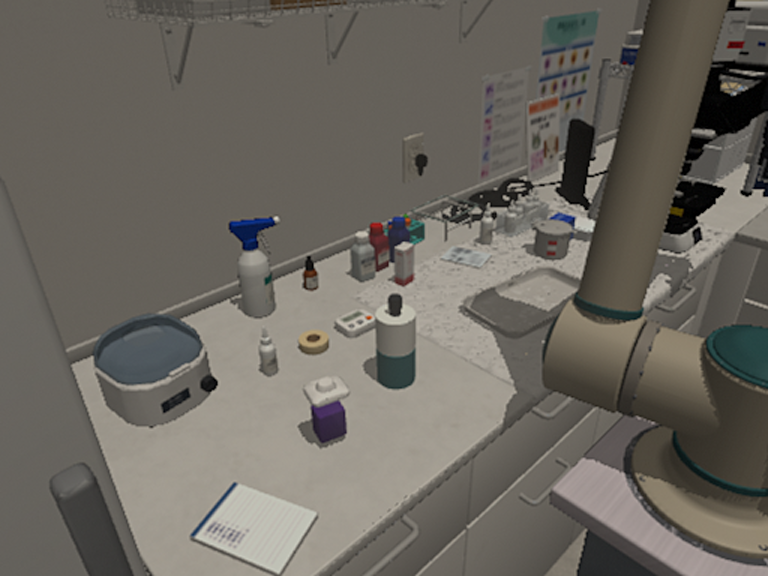

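View pics/top0.png

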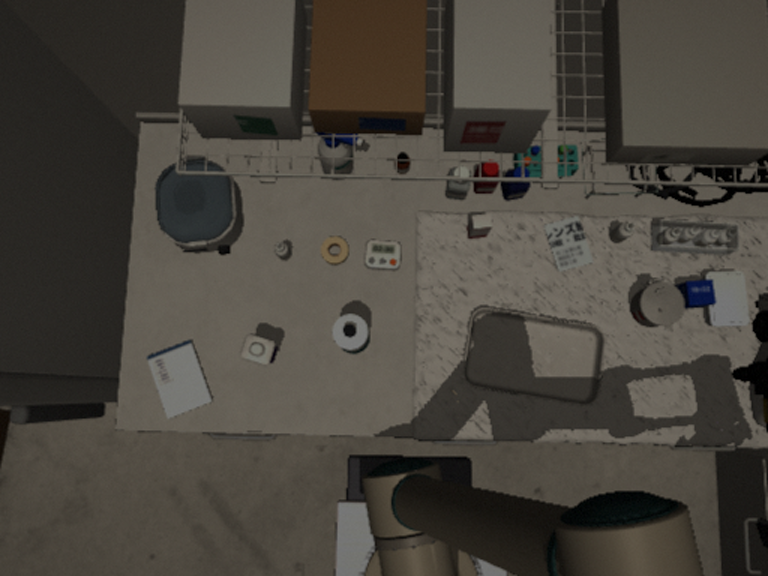

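View pics/wrist0.png

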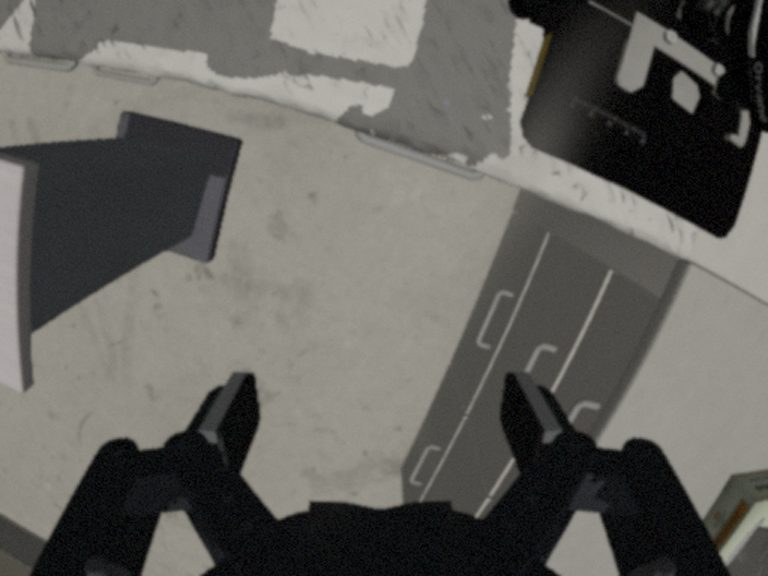

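The scene view shows the teal jar with its white lid near (396,345) (×1.5 pixels), and the top view has it at (350,332). The tray is at (535,357), the coplin jar at (258,349), and the robot's arm is over the cart. Next I measure the lid and tray.

Run:
```python
from h import *
t=dict(np.load("pics/top0.npz")); s=dict(np.load("pics/scene0.npz"))
P=pts(t);Q=pts(s)
def box(P,x0,x1,y0,y1,z0,z1):
    m=(P[...,0]>x0)&(P[...,0]<x1)&(P[...,1]>y0)&(P[...,1]<y1)&(P[...,2]>z0)&(P[...,2]<z1); return P[m]
print("top at jar",P[221,233], "tray",P[238,357],"bench",P[260,230],P[200,330])
print("scene knob",Q[203,263],"lid",Q[215,263])
c=P[221,233]
for z0,z1 in [(.11,.131),(.131,.165)]:
    for nm,A in (("top",P),("scene",Q)):
        B=box(A,c[0]-.07,c[0]+.07,c[1]-.07,c[1]+.07,z0,z1)
        if len(B): print(nm,z0,len(B),B.min(0),B.max(0),B.mean(0))
# tray corners (x1.5 px): 
for n,(u,v) in dict(tl=(480,312),tr=(602,327),br=(596,402),bl=(468,383)).items(): print(n,P[round(v/1.5),round(u/1.5)])
B=box(P,.1,.5,-.5,-.05,.012,.03); print(len(B),B.min(0),B.max(0)); print(cv2.minAreaRect(B[:,:2].astype(np.float32)))
for n,(u,v) in dict(coplin=(258,349),timer=(383,254),tape=(335,260),drop=(282,247),carton=(480,224),beaker=(660,303)).items(): print(n,P[round(v/1.5),round(u/1.5)].round(3))
# height map of stuff
save(t,"topc.png",4,(210,180,420,290))
```

```text
top at jar [0.45382637 0.13821171 0.1524237 ] tray [ 0.42565668 -0.2138713   0.00180677] bench [ 0.35428448  0.1521018  -0.00385161] [ 0.53552646 -0.1367354  -0.00295487]
scene knob [0.44990223 0.14492221 0.14588733] lid [0.43695951 0.15801418 0.12511306]
top 0.11 397 [0.42718041 0.1079001  0.11007831] [0.48859581 0.16939901 0.12930547] [0.45697587 0.13848563 0.12337522]
scene 0.11 389 [0.42630149 0.10704892 0.11004175] [0.48934389 0.17076288 0.12999278] [0.44979493 0.14586865 0.12226742]
top 0.131 60 [0.447417   0.12812976 0.1354208 ] [0.46697652 0.1487551  0.16062506] [0.45742182 0.13847132 0.15271611]
scene 0.131 110 [0.44733662 0.12734347 0.13128048] [0.46707857 0.14963935 0.15618808] [0.45493297 0.14137805 0.14749078]
tl [ 0.50982762 -0.10583736  0.00834543]
tr [ 0.48687149 -0.34333208 -0.00052444]
br [ 0.3426709  -0.3269286   0.00340337]
bl [ 0.37359379 -0.08142412  0.02280583]
625 [ 0.33667663 -0.44160963  0.01200537] [ 0.49994681 -0.0723805   0.0293424 ]
((0.4183163344860077, -0.2569834589958191), (0.36920201778411865, 0.16325263679027557), 89.98001861572266)
coplin [0.422 0.303 0.105]
timer [0.619 0.086 0.017]
tape [0.606 0.179 0.016]
drop [0.617 0.275 0.067]
carton [ 0.666 -0.095  0.09 ]
beaker [ 0.527 -0.432  0.067]
```

View pics/topc.png

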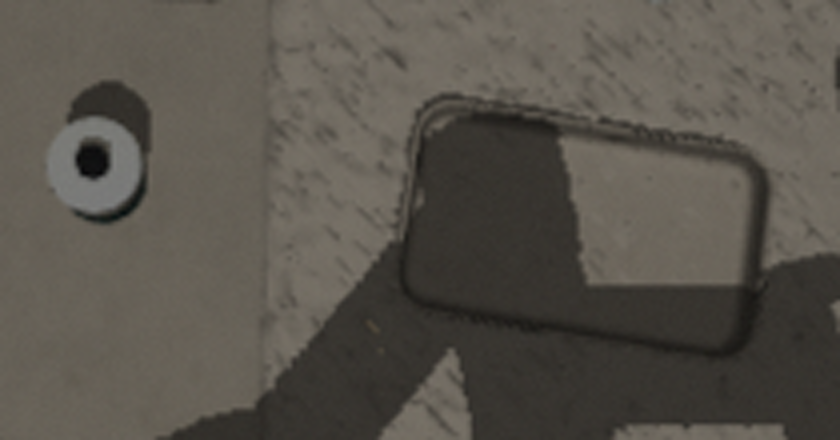

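```bash
cat >> h.py <<'E'
from scipy.spatial.transform import Rotation as Ro
def togo(x,y,zg,yaw=None):
    "target for grasp point (155 ahead)"
    s=get_state(); R=Ro.from_euler('xyz',s['tcp_rot'],degrees=True).as_matrix()
    d=np.array([x,y,zg+.155])-s['eef_pos']
    print("t",s['time_s'],"grasp",(s['eef_pos']+R[:,1]*.155).round(4),"rot",s['tcp_rot'].round(2),"F",s['force'].round(2),"w",round(s['grip_width'],4),"q",s['qpos'].round(1))
    print("tool delta",(R.T@d).round(4))
    if yaw is not None: print("yaw err deg",yaw-s['tcp_rot'][2])
E
python3 - <<'E'
from h import *
t=dict(np.load("pics/top0.npz"));P=pts(t)
print("shelf edge", P[121,200],P[122,260],P[120,150]); 
print("bench front",[P[v,200].round(3).tolist() for v in (280,285,288,292)])
togo(.4575,.1385,.144)
E
python3 -m handwheel '[[-0.02,0,0.017,0],[-0.04,0,0.034,0],[-0.04,0,0.034,0],[-0.04,0,0.034,0],[-0.04,0,0.034,0],[-0.04,0,0.034,0],[-0.04,0,0.034,0],[-0.04,0,0.034,0],[-0.04,0,0.034,0],[-0.04,0,0.034,0],[-0.04,0,0.034,0],[-0.04,0,0.034,0]]' 1 60
python3 -c "
from h import *
togo(.4575,.1385,.144)"
```

```text
shelf edge [ 0.7689865   0.25661988 -0.00610776] [ 0.76872274  0.07444642 -0.00246993] [0.73472703 0.38116434 0.10376036]
bench front [[0.296, 0.236, -0.002], [0.282, 0.235, -0.001], [0.273, 0.236, -0.005], [0.208, 0.332, -0.801]]
t 0.15 grasp [ 0.1807 -0.5455  0.249 ] rot [-8.999e+01  8.000e-02 -7.168e+01] F [ 0.74  0.04 -0.07] w 0.0853 q [-78.6  15.8  86.3   0.   78.   -6.9]
tool delta [-0.5624  0.1059  0.4778]
time_s: 1.65
eef_pos: [0.4128, 0.0273, 0.4032]
tcp_rot: [-89.8, 0.1, -72.2]
force: [0.1, -0.3, -0.4]
grip_width: 0.0853
t 1.65 grasp [0.4133 0.0277 0.2482] rot [-8.976e+01  7.000e-02 -7.222e+01] F [ 0.13 -0.33 -0.4 ] w 0.0853 q [ -5.9   1.6 104.    0.2  74.1  66.2]
tool delta [-0.0921  0.1046  0.0761]
```

```bash
python3 -m handwheel '[[-0.03,0,0.025,0],[-0.03,0,0.025,0],[-0.022,0,0.018,0],[-0.01,0,0.008,0],[0,0,0,0]]' 1 60
python3 - <<'E'
from h import *
togo(.4575,.1385,.144)
w=get_image("wrist"); save(w,"w1.png",1.5)
E
```

```text
time_s: 2.28
eef_pos: [0.4579, 0.1452, 0.4024]
tcp_rot: [-89.9, 0.0, -71.8]
force: [-0.1, -0.3, -0.7]
grip_width: 0.0856
t 2.275 grasp [0.4582 0.1454 0.2474] rot [-8.987e+01  5.000e-02 -7.181e+01] F [-0.09 -0.3  -0.66] w 0.0856 q [ 9.3  7.6 97.4  0.1 74.9 81.1]
tool delta [ 0.0063  0.1034 -0.0027]
```

View pics/w1.png

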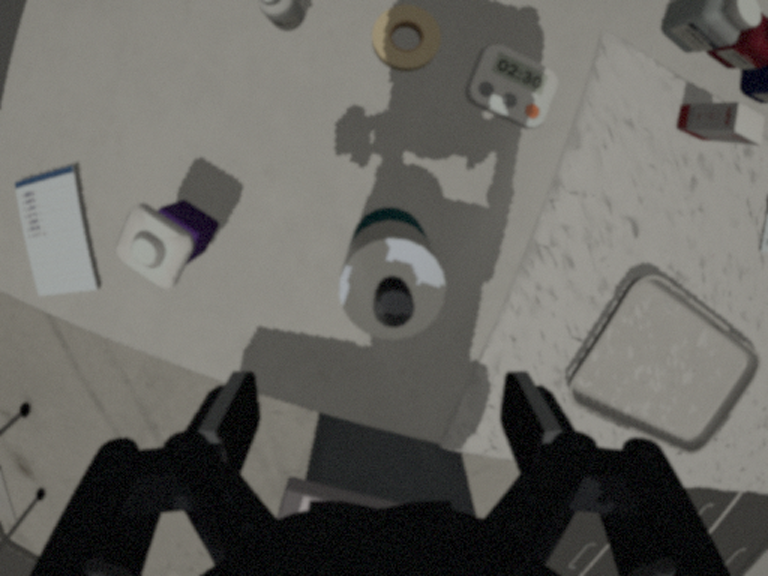

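```bash
python3 -m handwheel '[[0.006,0.01,-0.003,0],[0,0.02,0,0],[0,0.025,0,0],[0,0.02,0,0],[0,0.015,0,0],[0,0.008,0,0],[0,0,0,0]]' 1 40
python3 - <<'E'
from h import *
togo(.4575,.1385,.144)
w=get_image("wrist"); save(w,"w2.png",1.5)
E
```

```text
time_s: 3.2
eef_pos: [0.4533, 0.1289, 0.2994]
tcp_rot: [-90.1, -0.1, -72.4]
force: [0.5, -0.1, 0.5]
grip_width: 0.0854
t 3.2 grasp [0.453  0.1284 0.1444] rot [-90.14  -0.15 -72.4 ] F [ 0.48 -0.08  0.55] w 0.0854 q [  7.5  12.1 107.8  -0.2  60.2  80. ]
tool delta [-0.0078  0.0004  0.0069]
```

View pics/w2.png

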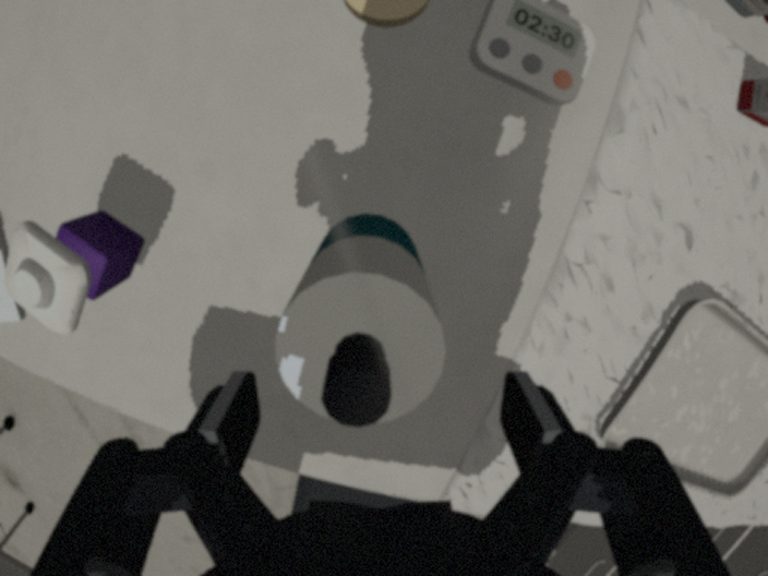

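```bash
python3 -m handwheel '[[-0.007,0,0.006,0],[0,0,0,0],[0,0,0,0]]' 1 40
python3 - <<'E'
from h import *
togo(.4575,.1385,.144)
E
```

```text
time_s: 3.62
eef_pos: [0.4581, 0.1382, 0.3013]
tcp_rot: [-89.9, -0.2, -72.4]
force: [0.0, 0.6, 0.1]
grip_width: 0.0853
t 3.625 grasp [0.4585 0.1378 0.1463] rot [-89.89  -0.19 -72.39] F [0.05 0.63 0.05] w 0.0853 q [  8.5  12.5 106.9  -0.2  60.5  81. ]
tool delta [-0.0005  0.0023 -0.0005]
```

Centred within 1 mm. Next I close and lift.

```bash
python3 -m handwheel '[[0,0.002,0,0],[0,0,0,0],[0,0,0,0],[0,0,0,0],[0,0,0,0],[0,0,0,0]]' -1 40
python3 -m handwheel '[[0,-0.01,0,0],[0,-0.01,0,0]]'
python3 - <<'E'
from h import *
togo(.4575,.1385,.220)
w=get_image("wrist"); save(w,"w3.png",1.5)
E
```

```text
time_s: 4.38
eef_pos: [0.458, 0.1384, 0.2996]
tcp_rot: [-89.9, -0.2, -72.4]
force: [0.8, -0.3, 1.1]
grip_width: 0.021
time_s: 4.62
eef_pos: [0.4576, 0.1383, 0.3198]
tcp_rot: [-90.0, -0.2, -72.4]
force: [0.4, 0.1, -1.5]
grip_width: 0.0204
t 4.625 grasp [0.4578 0.1379 0.1648] rot [-89.99  -0.17 -72.37] F [ 0.41  0.1  -1.46] w 0.0204 q [  8.5  11.4 105.4  -0.2  63.2  81. ]
tool delta [-0.     -0.0552 -0.    ]
```

View pics/w3.png

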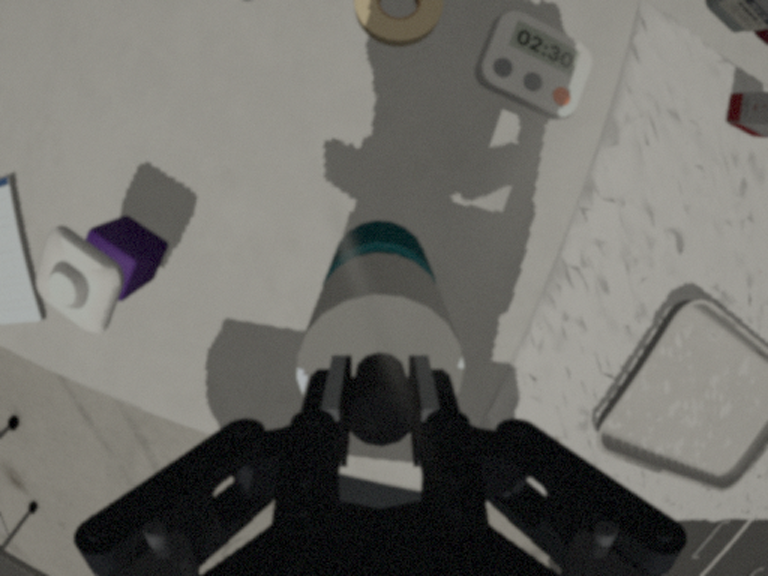

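```bash
python3 -m handwheel '[[0,-0.01,0,0],[0,-0.012,0,0],[0,-0.012,0,0],[0,-0.012,0,0],[0,-0.012,0,0],[0,-0.006,0,0],[0,0,0,0]]'
python3 - <<'E'
from h import *
togo(.555,-.03,.220)
w=get_image("scene"); save(w,"s4.png",3,(200,160,330,290))
E
```

```text
time_s: 5.55
eef_pos: [0.4578, 0.1386, 0.3912]
tcp_rot: [-89.7, -0.2, -72.4]
force: [0.4, -0.5, -0.7]
grip_width: 0.0209
t 5.55 grasp [0.4588 0.1382 0.2362] rot [-89.67  -0.23 -72.36] F [ 0.4  -0.52 -0.71] w 0.0209 q [ 8.6  7.8 98.8 -0.2 73.  81. ]
tool delta [0.19   0.0172 0.0414]
```

View pics/s4.png

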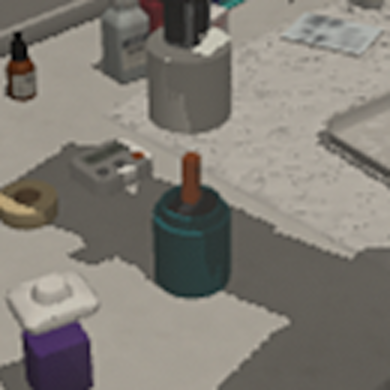

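The lid is clear and the handle stands free below it. I'm moving across to the free spot now.

```bash
python3 -m handwheel '[[0.01,0,0.002,0],[0.025,0,0.005,0],[0.035,0,0.008,0],[0.035,0,0.008,0],[0.035,0,0.008,0],[0.025,0,0.005,0],[0.012,0,0.003,0],[0.005,0,0,0],[0,0,0,0],[0,0,0,0]]'
python3 - <<'E'
from h import *
togo(.555,-.03,.086)
E
```

```text
time_s: 6.85
eef_pos: [0.5527, -0.0306, 0.3867]
tcp_rot: [-90.2, -0.0, -72.3]
force: [-0.0, 0.5, -0.8]
grip_width: 0.0205
t 6.85 grasp [ 0.5522 -0.0308  0.2317] rot [-9.021e+01 -4.000e-02 -7.229e+01] F [-0.04  0.5  -0.76] w 0.0205 q [-10.3  14.6  90.5  -0.1  75.   62. ]
tool delta [1.000e-04 1.457e-01 2.900e-03]
```

```bash
python3 -m handwheel '[[0,0.01,0,0],[0,0.02,0,0],[0,0.02,0,0],[0,0.02,0,0],[0,0.02,0,0],[0,0.015,0,0],[0,0.008,0,0],[0,0.003,0,0],[0,0,0,0],[0,0,0,0]]'
python3 - <<'E'
from h import *
togo(.555,-.03,.083)
w=get_image("wrist"); save(w,"w5.png",1.5)
E
```

```text
time_s: 8.1
eef_pos: [0.5509, -0.0261, 0.2731]
tcp_rot: [-89.4, -0.3, -72.0]
force: [-0.7, -0.4, -1.4]
grip_width: 0.0206
t 8.1 grasp [ 0.5528 -0.0264  0.1181] rot [-89.37  -0.31 -72.  ] F [-0.66 -0.37 -1.41] w 0.0206 q [-10.   19.7 100.7   0.   58.9  62. ]
tool delta [0.0048 0.0352 0.0023]
```

View pics/w5.png

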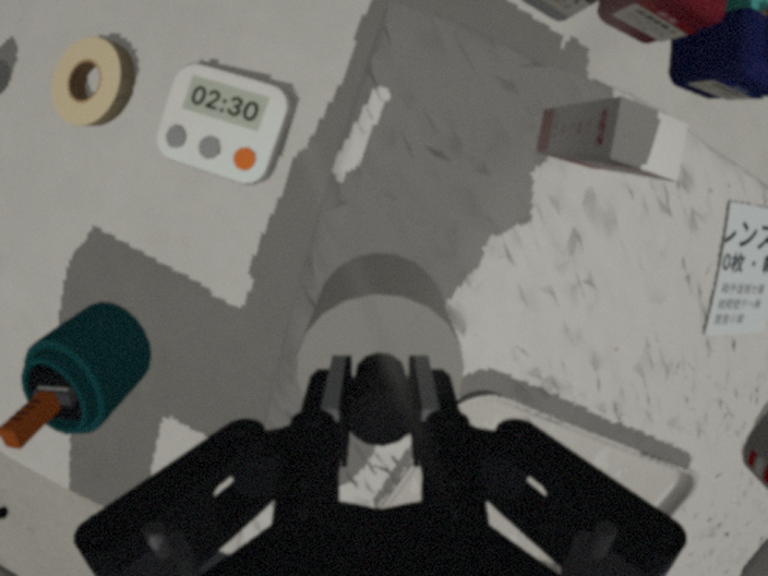

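```bash
python3 -m handwheel '[[0.006,0.008,0.002,0],[0,0.012,0,0],[0,0.007,0,0],[0,0.003,0,0],[0,0,0,0]]'
python3 - <<'E'
from h import *
togo(.555,-.03,.083)
E
```

```text
time_s: 8.78
eef_pos: [0.5554, -0.0319, 0.2411]
tcp_rot: [-89.4, -0.3, -72.0]
force: [-0.9, -0.3, -0.5]
grip_width: 0.0203
t 8.775 grasp [ 0.5573 -0.0322  0.0861] rot [-89.36  -0.32 -72.02] F [-0.94 -0.31 -0.55] w 0.0203 q [-10.5  22.1 102.4   0.   54.8  61.5]
tool delta [-0.0019  0.0031  0.0001]
```

```bash
python3 -m handwheel '[[0,0.002,0,0],[0,0.002,0,0],[0,0.001,0,0]]'
python3 -m handwheel '[[0,0.001,0,0],[0,0,0,0]]'
```

```text
time_s: 9.15
eef_pos: [0.5561, -0.0318, 0.2377]
tcp_rot: [-89.2, -0.4, -72.0]
force: [-2.9, 0.4, 7.8]
grip_width: 0.0204
time_s: 9.4
eef_pos: [0.556, -0.0318, 0.2381]
tcp_rot: [-89.2, -0.4, -72.0]
force: [0.2, 0.7, -0.9]
grip_width: 0.0206
```

```bash
python3 -m handwheel '[[0,0.001,0,0],[0,0,0,0]]'
python3 -m handwheel '[[0,0,0,0],[0,0,0,0],[0,0,0,0],[0,0,0,0]]' 0.3
python3 -m handwheel '[[0,-0.01,0,0],[0,-0.02,0,0],[0,-0.03,0,0],[0,-0.03,0,0],[0,-0.02,0,0],[0,-0.01,0,0],[0,0,0,0]]' 1
python3 - <<'E'
from h import *
togo(.4575,.1385,.26,-90)
w=get_image("top"); save(w,"t6.png",4,(210,140,380,270)); np.savez("pics/top6.npz",**w)
w=get_image("scene"); save(w,"s6.png",5,(220,160,330,280)); np.savez("pics/scene6.npz",**w)
w=get_image("wrist"); save(w,"w6.png",1.5)
E
```

```text
time_s: 9.65
eef_pos: [0.5565, -0.0317, 0.2379]
tcp_rot: [-89.1, -0.5, -72.0]
force: [-0.7, 0.3, 1.7]
grip_width: 0.0208
time_s: 10.15
eef_pos: [0.5563, -0.0318, 0.237]
tcp_rot: [-89.1, -0.4, -72.0]
force: [-0.1, 0.1, -0.0]
grip_width: 0.0559
time_s: 11.02
eef_pos: [0.551, -0.0312, 0.3614]
tcp_rot: [-89.4, -0.4, -72.0]
force: [-0.3, -0.2, 1.3]
grip_width: 0.0855
t 11.025 grasp [ 0.5528 -0.0317  0.2064] rot [-89.41  -0.4  -71.96] F [-0.3  -0.18  1.31] w 0.0855 q [-10.4  15.2  93.4  -0.1  70.6  61.5]
tool delta [-0.1899 -0.0553 -0.0358]
yaw err deg -18.035737759103355
```

View pics/t6.png

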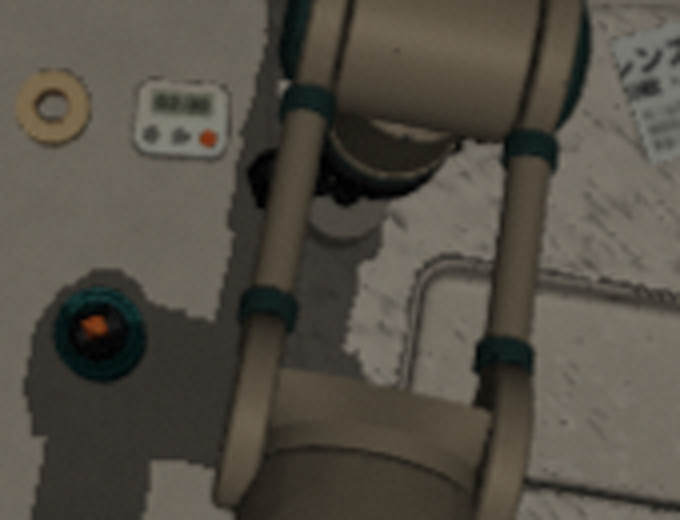

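View pics/s6.png

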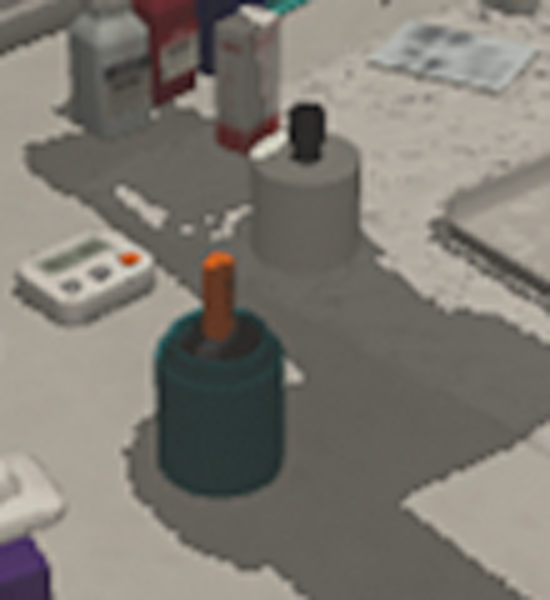

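View pics/w6.png

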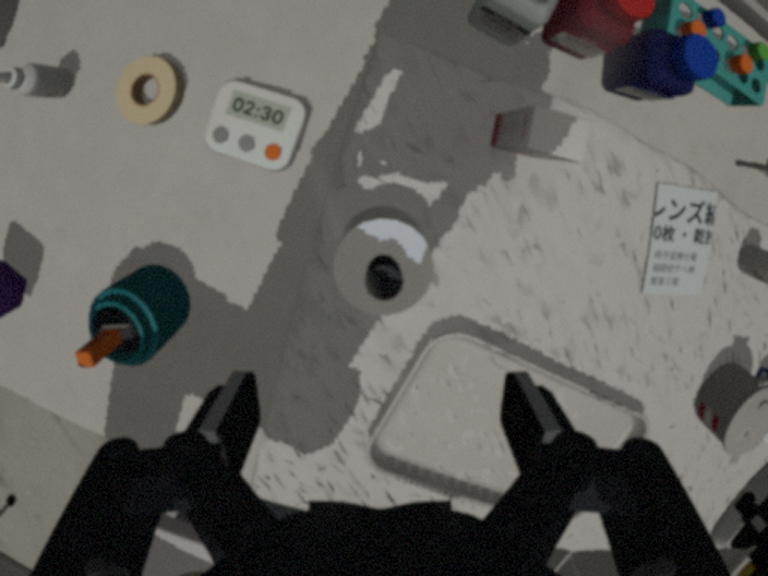

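Lid stands upright on the pad; the handle is at (217,295) in the scene crop, and the slot looks roughly aligned with y. I move above the jar.

```bash
python3 -m handwheel '[[-0.02,-0.015,-0.004,0],[-0.035,-0.015,-0.006,-0.1],[-0.04,-0.015,-0.008,-0.1],[-0.04,-0.005,-0.008,0],[-0.03,0,-0.005,0],[-0.015,0,-0.003,0],[0,0,0,0],[0,0,0,0]]' 1
python3 - <<'E'
from h import *
togo(.4575,.1385,.26,-90)
w=get_image("wrist"); save(w,"w7.png",1.5); save(w,"w7c.png",5,(190,120,320,240)); np.savez("pics/w7.npz",**w)
w=get_image("top"); save(w,"t7.png",8,(205,190,275,250))
E
```

```text
time_s: 12.18
eef_pos: [0.4391, 0.1256, 0.4124]
tcp_rot: [-89.6, -0.2, -60.1]
force: [0.4, -0.7, -0.6]
grip_width: 0.0854
t 12.175 grasp [0.4403 0.1258 0.2574] rot [-89.58  -0.16 -60.07] F [ 0.44 -0.73 -0.63] w 0.0854 q [ 7.2  5.1 98.9  0.  75.6 67.3]
tool delta [-0.002  -0.0024  0.0224]
yaw err deg -29.92653088161419
```

View pics/w7.png

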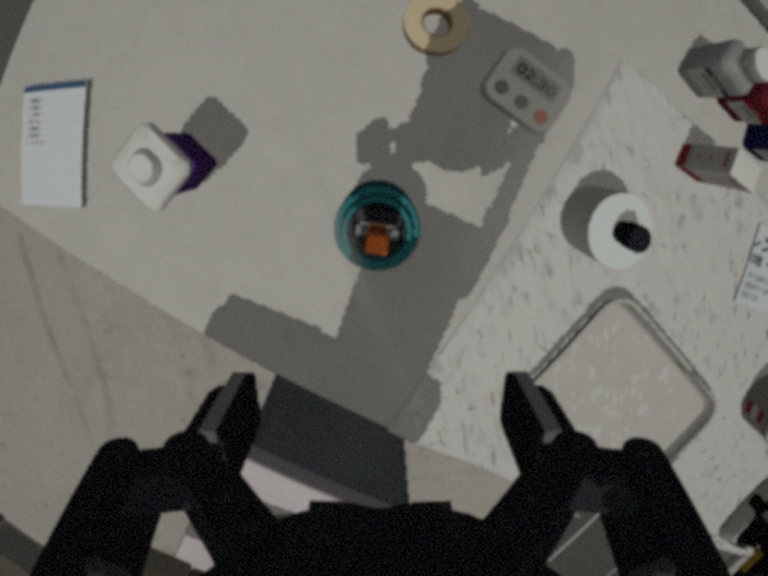

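View pics/w7c.png

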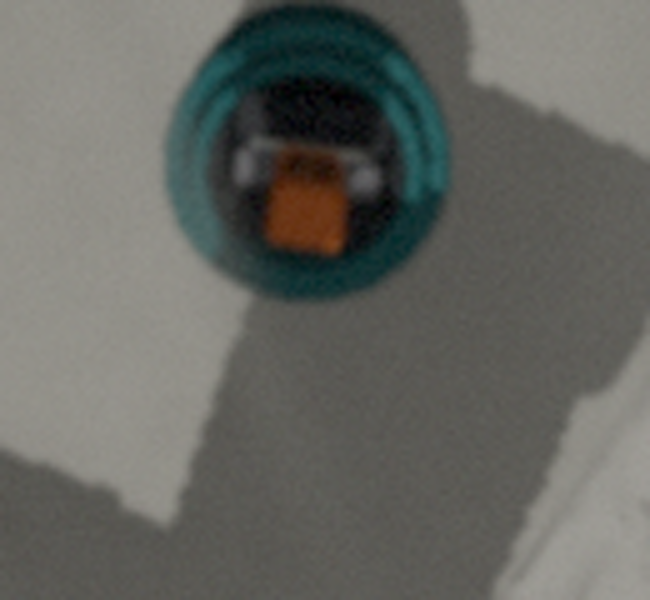

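View pics/t7.png

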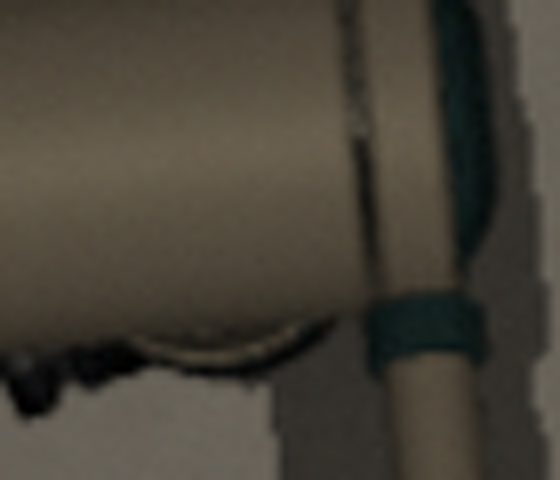

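The handle is at (377,240) in the wrist view with the frame's shoulders on both sides, about 5° off the tool's x. I now compute the holder's yaw and position from depth.

```bash
cat >> h.py <<'E'
def wpts(im,s):
    z=im["range_z"]; H,W=z.shape; f=H/2/np.tan(np.radians(im["fovy"])/2)
    v,u=np.mgrid[:H,:W]; a=u-im["cx"]; b=v-im["cy"]; r=np.hypot(a,b)+1e-9; th=r/f
    k=z*np.tan(th)/r
    P=np.stack([a*k,b*k,z],-1); T=im["hand_eye"]; P=P@T[:3,:3].T+T[:3,3]
    R=Ro.from_euler('xyz',s['tcp_rot'],degrees=True).as_matrix()
    return P@R.T+s['eef_pos']
def orange(im):
    h=cv2.cvtColor(im["frame"],cv2.COLOR_RGB2HSV)
    return (h[...,0]<14)&(h[...,1]>150)&(h[...,2]>50)
E
python3 - <<'E'
from h import *
s=get_state()
w=get_image("wrist"); P=wpts(w,s); m=orange(w)&(P[...,2]>.05)&(np.hypot(P[...,0]-.4575,P[...,1]-.1385)<.05)
B=P[m]; print(len(B),B.min(0).round(3),B.max(0).round(3))
T=B[B[:,2]>.111]; print("top",len(T),T.mean(0).round(4),cv2.minAreaRect((T[:,:2]*1000).astype(np.float32)))
# frame shoulders
S=P[(P[...,2]>.066)&(P[...,2]<.078)&(np.hypot(P[...,0]-.4575,P[...,1]-.1385)<.0205)&~orange(w)]
print("shoulder",len(S),S.mean(0).round(4),cv2.minAreaRect((S[:,:2]*1000).astype(np.float32)))
c=S[:,:2].mean(0); _,_,V=np.linalg.svd(S[:,:2]-c); print("dir deg",np.degrees(np.arctan2(V[0,1],V[0,0])))
for n in ("top","scene"):
    d=dict(np.load(f"pics/{n}6.npz"));Q=pts(d);m=orange(d)&(Q[...,2]>.05)&(np.hypot(Q[...,0]-.4575,Q[...,1]-.1385)<.05)
    B=Q[m]; print(n,len(B),B.mean(0).round(4),B.min(0).round(4),B.max(0).round(4))
E
```

```text
246 [0.437 0.125 0.051] [0.465 0.147 0.117]
top 190 [0.4581 0.1392 0.1148] ((457.5561828613281, 138.88279724121094), (12.042762756347656, 13.998557090759277), 20.589107513427734)
shoulder 667 [0.4605 0.1398 0.0698] ((458.0964660644531, 138.72206115722656), (31.993568420410156, 40.45408630371094), 22.508140563964844)
dir deg -67.0242060938809
top 26 [0.4574 0.1398 0.111 ] [0.4516 0.132  0.0692] [0.4635 0.1512 0.1203]
scene 72 [0.4546 0.1416 0.0994] [0.4505 0.1335 0.0775] [0.4597 0.1476 0.1178]
```

```bash
python3 -m handwheel '[[0,0.01,0.01,0.15],[0,0.02,0.008,0],[0,0.02,0.003,0],[0,0.02,0,0],[0,0.015,0,0],[0,0.005,0,0],[0,0,0,0],[0,0,0,0]]' 1
python3 - <<'E'
from h import *
togo(.4578,.139,.140,-69)
E
```

```text
time_s: 13.32
eef_pos: [0.4646, 0.1302, 0.3193]
tcp_rot: [-89.6, -0.2, -69.5]
force: [0.2, 0.2, -0.1]
grip_width: 0.0853
t 13.325 grasp [0.4658 0.1303 0.1643] rot [-89.56  -0.15 -69.53] F [ 0.22  0.23 -0.13] w 0.0853 q [ 7.400e+00  1.160e+01  1.051e+02 -1.000e-01  6.280e+01  7.700e+01]
tool delta [-0.0106  0.0242 -0.0035]
yaw err deg 0.5282805633050316
```

```bash
python3 -m handwheel '[[-0.01,0.01,-0.004,0],[0,0.013,0,0],[0,0,0,0],[0,0,0,0]]' 1
python3 - <<'E'
from h import *
togo(.4578,.139,.100,-69)
s=get_state();w=get_image("wrist"); save(w,"w8.png",1.5); P=wpts(w,s); m=orange(w)&(P[...,2]>.05)&(np.hypot(P[...,0]-.4575,P[...,1]-.1385)<.05)
B=P[m]; T=B[B[:,2]>.110]; print("top",len(T),T.mean(0).round(4),cv2.minAreaRect((T[:,:2]*1000).astype(np.float32)))
E
```

```text
time_s: 13.82
eef_pos: [0.4569, 0.1391, 0.2954]
tcp_rot: [-89.5, -0.2, -69.5]
force: [-0.1, 0.3, -0.6]
grip_width: 0.0856
t 13.825 grasp [0.4584 0.1392 0.1404] rot [-89.47  -0.16 -69.5 ] F [-0.05  0.32 -0.59] w 0.0856 q [ 8.600e+00  1.260e+01  1.077e+02 -1.000e-01  5.910e+01  7.810e+01]
tool delta [0.0003 0.0404 0.0005]
yaw err deg 0.49705513128049006
top 354 [0.4588 0.1409 0.1146] ((458.447265625, 139.69683837890625), (11.7526216506958, 13.297426223754883), 22.251049041748047)
```

View pics/w8.png

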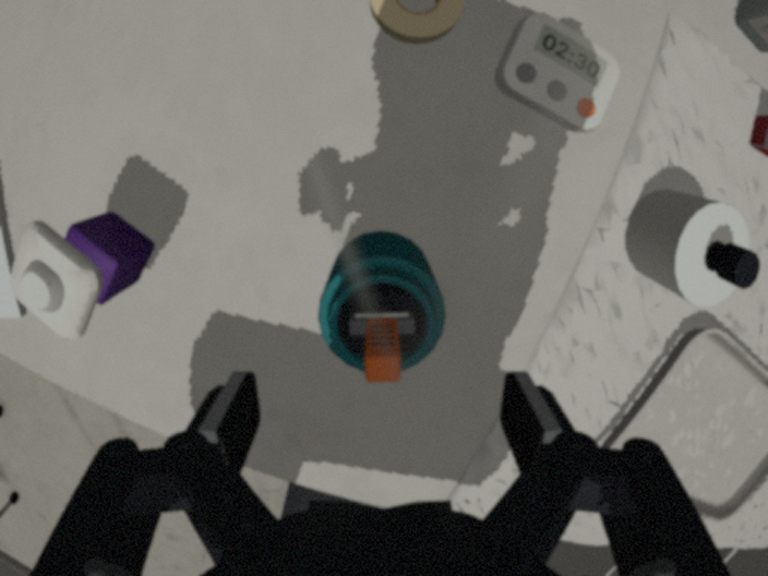

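The frame edge at (382,315) runs level in the picture, so the jaws are square to the handle. I descend.

```bash
python3 -m handwheel '[[0,0.01,0,0],[0,0.012,0,0],[0,0.01,0,0],[0,0.005,0,0],[0,0,0,0],[0,0,0,0]]' 1
python3 - <<'E'
from h import *
togo(.458,.139,.100,-69)
E
```

```text
time_s: 14.62
eef_pos: [0.4575, 0.1389, 0.2555]
tcp_rot: [-89.5, -0.2, -69.5]
force: [0.6, 0.6, 0.2]
grip_width: 0.0856
t 14.625 grasp [0.4589 0.1389 0.1005] rot [-89.5   -0.16 -69.53] F [0.57 0.65 0.25] w 0.0856 q [ 8.600e+00  1.540e+01  1.108e+02 -1.000e-01  5.330e+01  7.810e+01]
tool delta [0.     0.0005 0.0005]
yaw err deg 0.5260117001059115
```

```bash
python3 -m handwheel '[[0,0,-0.001,0],[0,0,0,0],[0,0,0,0],[0,0,0,0],[0,0,0,0],[0,0,0,0]]' -1 40
python3 -m handwheel '[[0,-0.008,0,0],[0,-0.012,0,0],[0,-0.008,0,0],[0,0,0,0]]'
python3 - <<'E'
from h import *
togo(.458,.139,.200,-69)
w=get_image("wrist"); save(w,"w9.png",1.5)
E
```

```text
time_s: 15.38
eef_pos: [0.4568, 0.1386, 0.2565]
tcp_rot: [-89.4, -0.2, -69.5]
force: [0.7, 0.2, -0.3]
grip_width: 0.0132
time_s: 15.88
eef_pos: [0.4567, 0.1386, 0.287]
tcp_rot: [-89.3, -0.2, -69.5]
force: [-0.2, -0.0, -0.2]
grip_width: 0.0132
t 15.875 grasp [0.4586 0.1387 0.132 ] rot [-89.31  -0.2  -69.52] F [-0.17 -0.01 -0.16] w 0.0132 q [ 8.500e+00  1.310e+01  1.085e+02 -1.000e-01  5.770e+01  7.810e+01]
tool delta [ 0.0003 -0.068   0.0022]
yaw err deg 0.521110158511334
```

View pics/w9.png

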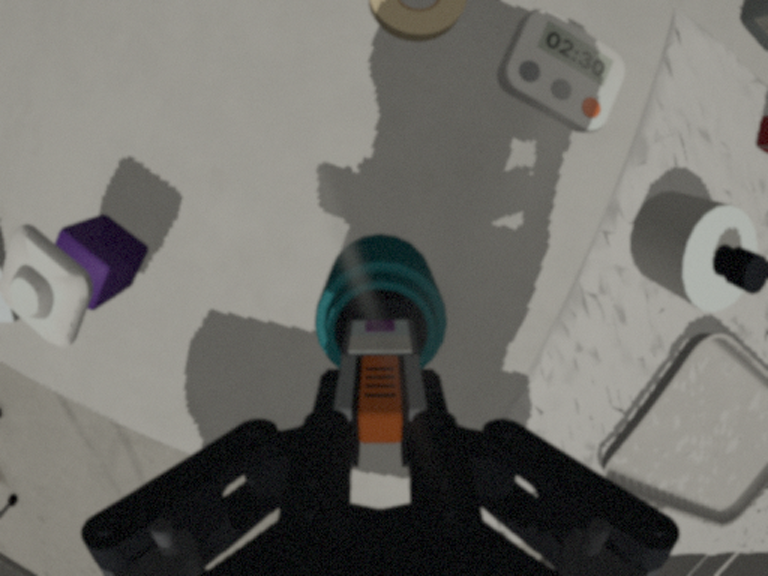

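Holder is rising and the purple smear appears on its far face (380,325). Lift clear, and measure the tray rim from the first pictures.

```bash
python3 -m handwheel '[[0,-0.01,0,0],[0,-0.02,0,0],[0,-0.02,0,0],[0,-0.02,0,0],[0,-0.015,0,0],[0,-0.005,0,0],[0,0,0,0]]'
python3 - <<'E'
from h import *
togo(.458,.139,.220,-69)
t=dict(np.load("pics/top0.npz"));P=pts(t)
m=(P[...,0]>.3)&(P[...,0]<.55)&(P[...,1]>-.36)&(P[...,1]<-.05)&(P[...,2]>.012)&(P[...,2]<.03)
print(m.sum())
v=(np.clip((P[...,2]+.01)/.05,0,1)*255).astype(np.uint8)[190:290,290:420]
cv2.imwrite("pics/hm.png",cv2.resize(v,None,fx=6,fy=6,interpolation=cv2.INTER_NEAREST))
f=t["frame"][190:290,290:420,::-1]; f=np.clip(f.astype(float)*1.8,0,255).astype(np.uint8)
cv2.imwrite("pics/tr.png",cv2.resize(f,None,fx=6,fy=6,interpolation=cv2.INTER_CUBIC))
E
```

```text
time_s: 16.8
eef_pos: [0.4551, 0.1384, 0.3807]
tcp_rot: [-89.4, -0.2, -69.5]
force: [0.5, 0.8, -1.0]
grip_width: 0.0134
t 16.8 grasp [0.4568 0.1386 0.2257] rot [-89.39  -0.17 -69.52] F [ 0.49  0.77 -0.95] w 0.0134 q [  8.5   8.  100.2  -0.   71.2  78.1]
tool delta [0.0005 0.0057 0.0028]
yaw err deg 0.5247684977120315
747
```

View pics/hm.png

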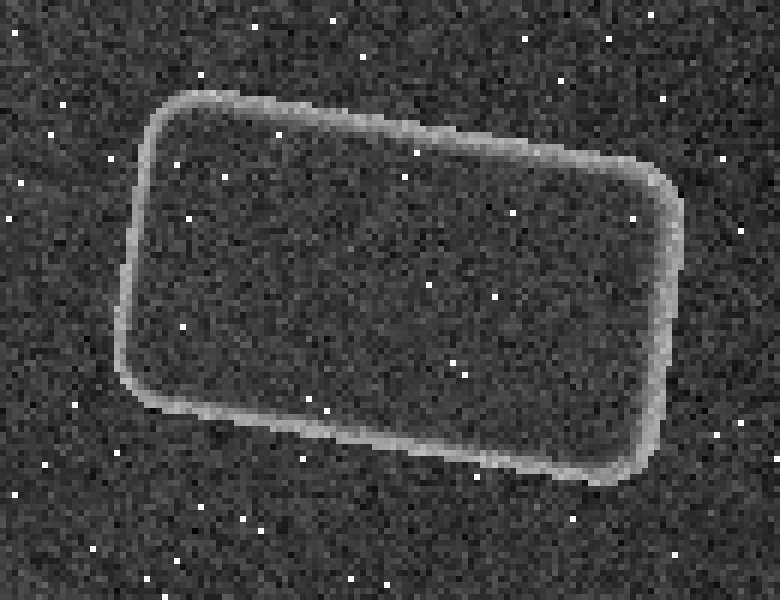

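View pics/tr.png

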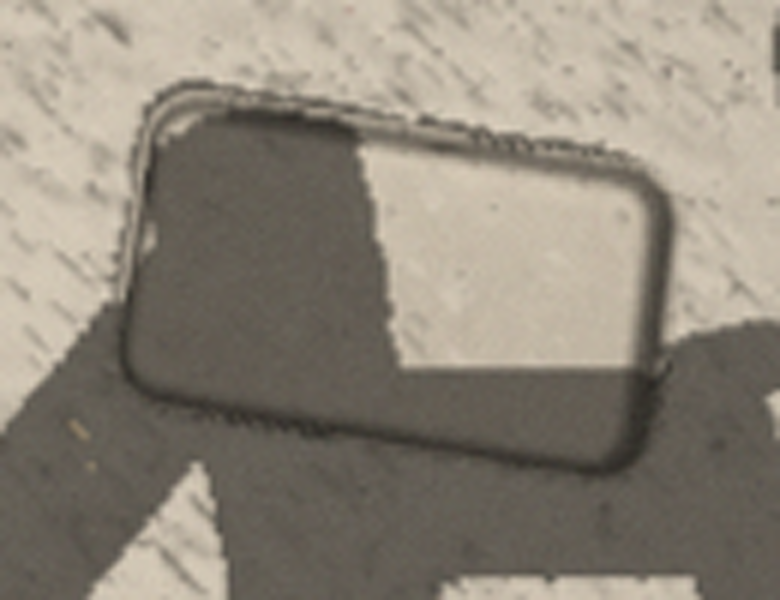

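Run:
```python
from h import *
t=dict(np.load("pics/top0.npz"));P=pts(t)
m=(P[...,0]>.3)&(P[...,0]<.55)&(P[...,1]>-.37)&(P[...,1]<-.05)&(P[...,2]>.011)&(P[...,2]<.03)
n,l,st,_=cv2.connectedComponentsWithStats(m.astype(np.uint8),connectivity=8)
k=1+st[1:,4].argmax(); B=P[l==k]; print(st[k])
r=cv2.minAreaRect((B[:,:2]*1000).astype(np.float32)); print(r); print(cv2.boxPoints(r))
R=B[B[:,2]>.018]
for y in (-.15,-.2,-.25,-.3):
    a=R[(abs(R[:,1]-y)<.012)&(R[:,0]>.42)]; print(y,len(a),a[:,0].min(),a[:,0].mean(),a[:,0].max(),np.percentile(a[:,2],[50,90]))
fl=(abs(P[...,0]-.42)<.04)&(abs(P[...,1]+.2)<.05); print("floor",np.median(P[fl][:,2]))
```

```text
[309 205  95  66 775]
((428.0001525878906, -207.44143676757812), (262.7137756347656, 156.31085205078125), 81.56182098388672)
[[ 331.41516 -325.90765]
 [ 486.03394 -348.84506]
 [ 524.58514  -88.97522]
 [ 369.96637  -66.03781]]
-0.15 15 0.5092691554115614 0.5121937378795428 0.5151436874619092 [0.02088931 0.02419081]
-0.2 12 0.4992327094929866 0.5045830404988613 0.5073447239328744 [0.02183284 0.02417472]
-0.25 17 0.4943890006683316 0.49710859181331496 0.50026158792051 [0.02134247 0.02390262]
-0.3 17 0.486810544659595 0.4899291499263991 0.49273120587217833 [0.02025556 0.0235602 ]
floor 0.0015790522520376937
```

```bash
python3 -m handwheel '[[0.01,-0.005,-0.001,0],[0.02,-0.005,-0.003,0],[0.03,0,-0.005,0],[0.035,0,-0.006,0],[0.035,0,-0.006,0],[0.035,0,-0.006,0],[0.035,0,-0.006,0],[0.035,0,-0.006,0],[0.035,0,-0.006,0],[0.025,0,-0.004,0],[0.012,0,-0.002,0],[0,0,0,0.1],[0,0,0,0.15],[0,0,0,0.15],[0,0,0,0.1],[0,0,0,0],[0,0,0,0]]'
python3 - <<'E'
from h import *
togo(.526,-.203,.1075,-98.4)
E
```

```text
time_s: 18.92
eef_pos: [0.5141, -0.1827, 0.3846]
tcp_rot: [-90.4, 0.2, -99.0]
force: [0.5, 0.1, -0.2]
grip_width: 0.013
t 18.925 grasp [ 0.5132 -0.1821  0.2296] rot [-90.36   0.17 -98.99] F [ 0.49  0.09 -0.17] w 0.013 q [-26.9  14.1  91.6   0.1  74.7  72.1]
tool delta [0.0186 0.122  0.0157]
yaw err deg 0.5889879460592198
```

```bash
python3 -m handwheel '[[0.018,0,0.015,0],[0,0.01,0,0],[0,0.02,0,0],[0,0.02,0,0],[0,0.015,0,0],[0,0.008,0,0],[0,0,0,0],[0,0,0,0]]'
python3 - <<'E'
from h import *
togo(.526,-.203,.109,-98.4)
w=get_image("wrist"); save(w,"w10.png",1.5)
E
```

```text
time_s: 19.92
eef_pos: [0.5238, -0.1996, 0.3076]
tcp_rot: [-90.6, 0.4, -98.7]
force: [0.0, -0.0, -0.7]
grip_width: 0.0133
t 19.925 grasp [ 0.5224 -0.1983  0.1526] rot [-90.6    0.39 -98.66] F [ 0.01 -0.03 -0.71] w 0.0133 q [-28.   18.8  96.4   0.2  65.5  70.5]
tool delta [0.0033 0.0435 0.0031]
yaw err deg 0.2568250181927709
```

View pics/w10.png

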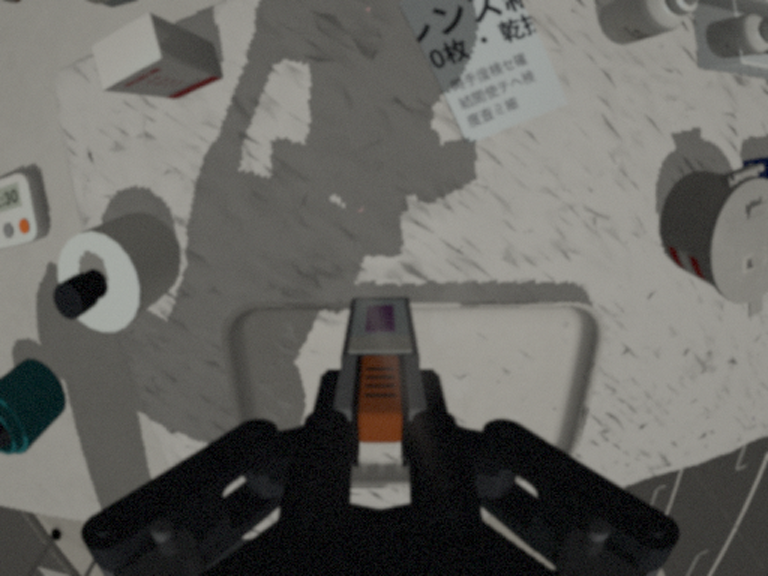

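```bash
python3 -m handwheel '[[0.003,0.01,0.004,0],[0,0.013,0,0],[0,0.01,0,0],[0,0.006,0,0],[0,0,0,0],[0,0,0,0]]'
python3 - <<'E'
from h import *
togo(.526,-.203,.109,-98.4)
w=get_image("wrist"); save(w,"w11.png",1.5)
E
```

```text
time_s: 20.72
eef_pos: [0.5274, -0.2034, 0.2662]
tcp_rot: [-90.5, 0.4, -98.7]
force: [-0.2, 0.2, -0.8]
grip_width: 0.0135
t 20.725 grasp [ 0.5261 -0.2021  0.1112] rot [-90.55   0.37 -98.67] F [-0.24  0.18 -0.75] w 0.0135 q [-28.2  21.5  99.    0.2  60.2  70.4]
tool delta [-0.0001  0.0022 -0.0015]
yaw err deg 0.2655807447258951
```

View pics/w11.png

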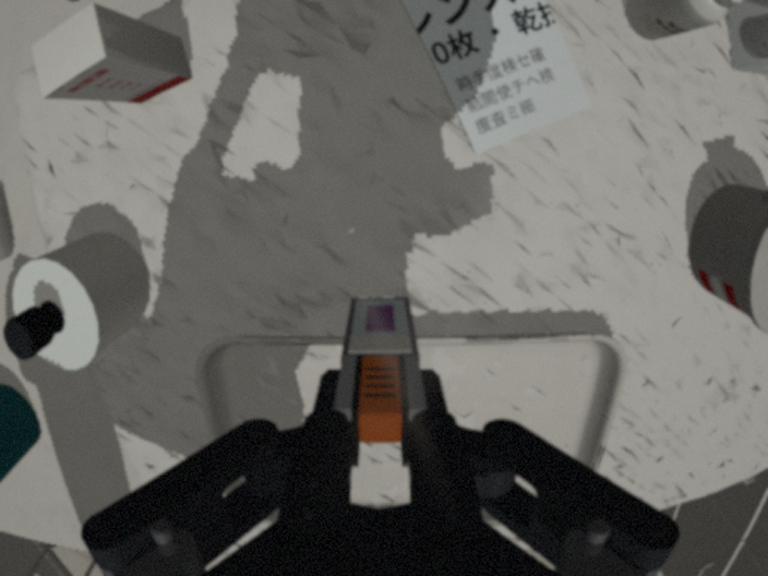

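```bash
python3 -m handwheel '[[0,0.001,-0.006,0],[0,0.001,-0.008,0],[0,0.001,-0.008,0],[0,0.001,-0.006,0]]' -1 20
python3 - <<'E'
from h import *
togo(.5045,-.2,.109,-98.4)
w=get_image("wrist"); save(w,"w12.png",2,(180,180,330,310))
E
```

```text
time_s: 21.28
eef_pos: [0.501, -0.1995, 0.2648]
tcp_rot: [-89.8, 0.3, -98.7]
force: [4.1, 0.7, 0.8]
grip_width: 0.0132
t 21.275 grasp [ 0.5017 -0.1988  0.1098] rot [-89.82   0.28 -98.72] F [4.1  0.7  0.81] w 0.0132 q [-29.2  19.4 102.6   0.4  57.9  69.3]
tool delta [-0.      0.0008  0.0035]
yaw err deg 0.32267787091664957
```

View pics/w12.png

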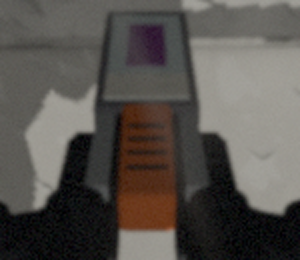

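```bash
python3 -m handwheel '[[0,0.003,-0.008,0],[0,0.002,-0.007,0],[0,0.002,-0.007,0],[0,0.003,-0.007,0],[0,0.003,-0.007,0],[0,0.004,-0.006,0]]' -1 20
python3 - <<'E'
from h import *
togo(.5045,-.2,.0225,-98.4)
w=get_image("wrist"); save(w,"w13.png",2,(180,150,330,310))
E
```

```text
time_s: 22.08
eef_pos: [0.4579, -0.1933, 0.2485]
tcp_rot: [-89.5, 0.1, -98.7]
force: [1.4, -0.9, 4.5]
grip_width: 0.0131
t 22.075 grasp [ 0.4592 -0.1932  0.0935] rot [-89.52   0.14 -98.7 ] F [ 1.43 -0.91  4.53] w 0.0131 q [-31.   17.3 109.1   0.4  53.2  67.4]
tool delta [-0.0003  0.0714  0.0465]
yaw err deg 0.30336098661489075
```

View pics/w13.png

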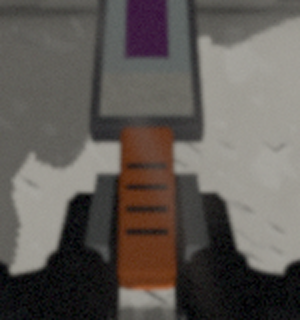

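```bash
python3 -m handwheel '[[0,0.005,-0.006,0],[0,0.005,-0.006,0],[0,0.005,-0.005,0],[0,0.006,-0.005,0],[0,0.006,-0.004,0],[0,0.006,-0.003,0],[0,0.006,-0.003,0],[0,0,0,0]]' -1 20
python3 - <<'E'
from h import *
togo(.5045,-.2,.0225,-98.4)
w=get_image("wrist"); save(w,"w14.png",1.5)
w=get_image("scene"); save(w,"s14.png",3,(280,150,450,300))
E
```

```text
time_s: 23.12
eef_pos: [0.4222, -0.1877, 0.205]
tcp_rot: [-89.9, 0.2, -98.7]
force: [1.1, -1.5, 3.0]
grip_width: 0.0134
t 23.125 grasp [ 0.4226 -0.1873  0.05  ] rot [-89.88   0.18 -98.68] F [ 1.08 -1.5   2.96] w 0.0134 q [-32.7  18.4 116.1   0.3  45.5  65.8]
tool delta [-0.0002  0.0277  0.0832]
yaw err deg 0.28095036959301467
```

View pics/w14.png

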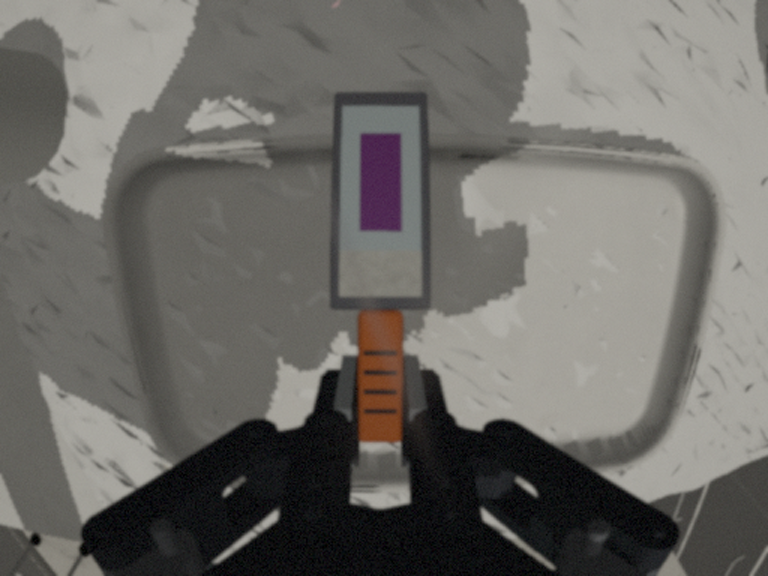

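View pics/s14.png

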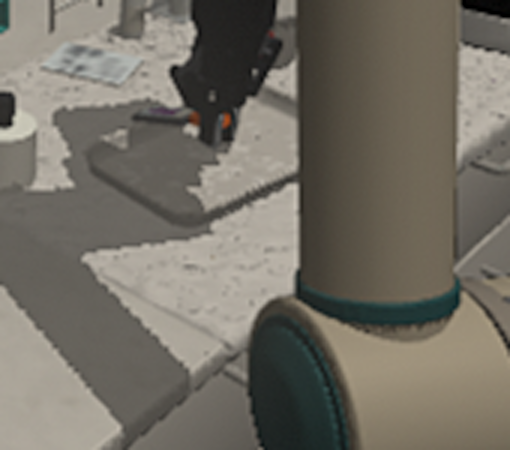

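Pivoting in the fingers works: the smear is face-up in the wrist view at (380,180). I continue, then measure the tilt.

```bash
cat >> h.py <<'E'
def tilt(im,s):
    P=wpts(im,s); hsv=cv2.cvtColor(im["frame"],cv2.COLOR_RGB2HSV)
    m=(hsv[...,0]>135)&(hsv[...,0]<165)&(hsv[...,1]>110)
    m&=(np.linalg.norm(P-s['eef_pos'],axis=-1)<.35)
    m=cv2.erode(m.astype(np.uint8),np.ones((3,3)))>0
    B=P[m]; c=np.median(B,0); B=B[np.linalg.norm(B-c,axis=1)<.03]
    for _ in range(4):
        c=B.mean(0); n=np.linalg.svd(B-c)[2][2]; n*=np.sign(n[2]); d=abs((B-c)@n); B=B[d<2.5*d.std()+1e-6]
    R=Ro.from_euler('xyz',s['tcp_rot'],degrees=True).as_matrix(); k=R.T@n
    print("smear",len(B),c.round(4),"normal",n.round(3),"off level deg",np.degrees(np.arccos(n[2])).round(2),"tool-frame n",k.round(3),"short-of-level deg",np.degrees(np.arctan2(k[2],-k[1])).round(2),"side",np.degrees(np.arctan2(k[0],-k[1])).round(2))
E
python3 -m handwheel '[[0,0.005,-0.001,0],[0,0.006,-0.001,0],[0,0.005,0,0],[0,0,0,0]]' -1 20
python3 - <<'E'
from h import *
togo(.5045,-.2,.0225,-98.4)
for i in range(2):
    s=get_state(); w=get_image("wrist"); tilt(w,s)
save(w,"w15.png",1.5)
E
```

```text
time_s: 23.72
eef_pos: [0.4187, -0.1868, 0.188]
tcp_rot: [-90.1, 0.2, -98.6]
force: [0.5, -1.4, 3.5]
grip_width: 0.0132
t 23.725 grasp [ 0.4185 -0.1862  0.033 ] rot [-90.14   0.22 -98.64] F [ 0.49 -1.36  3.49] w 0.0132 q [-32.8  19.7 117.6   0.2  42.9  65.7]
tool delta [0.0002 0.0103 0.0868]
yaw err deg 0.23720898297223414
smear 335 [ 0.4903 -0.1961  0.0325] normal [ 0.166 -0.014  0.986] off level deg 9.58 tool-frame n [-0.015 -0.986  0.164] short-of-level deg 9.43 side -0.84
smear 341 [ 0.4897 -0.1957  0.0327] normal [ 0.167 -0.007  0.986] off level deg 9.63 tool-frame n [-0.022 -0.986  0.164] short-of-level deg 9.45 side -1.26
```

View pics/w15.png

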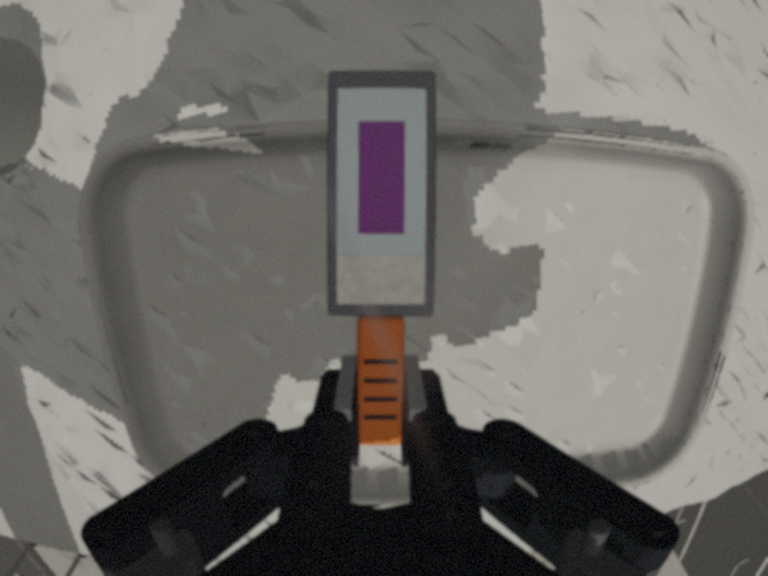

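```bash
python3 -m handwheel '[[0,0.003,0,0],[0,0.003,0,0],[0,0,0,0]]' -1 20
python3 - <<'E'
from h import *
togo(.5045,-.2,.0225,-98.4)
for i in range(2):
    s=get_state(); w=get_image("wrist"); tilt(w,s)
P=wpts(w,s)
# handle top & frame profile along tool z
R=Ro.from_euler('xyz',s['tcp_rot'],degrees=True).as_matrix()
L=(P-s['eef_pos'])@R
for a in range(-10,100,8):
    m=(abs(L[...,0])<.005)&(abs(L[...,2]-a/1000)<.004)&(L[...,1]<.17)&(L[...,1]>.12)
    if m.sum()>3: print(a,m.sum(),np.median(L[m][:,1]).round(4),np.median(P[m][:,2]).round(4))
save(w,"w16.png",1.5)
w=get_image("scene"); save(w,"s16.png",8,(315,170,375,215)); Q=pts(w)
h=cv2.cvtColor(w["frame"],cv2.COLOR_RGB2HSV);
E
```

```text
time_s: 24.2
eef_pos: [0.4183, -0.1866, 0.1819]
tcp_rot: [-90.2, 0.2, -98.6]
force: [-0.9, -1.4, 4.3]
grip_width: 0.0136
t 24.2 grasp [ 0.4178 -0.1859  0.0269] rot [-90.21   0.23 -98.62] F [-0.93 -1.39  4.34] w 0.0136 q [-32.8  20.3 118.    0.2  42.   65.7]
tool delta [0.0003 0.0041 0.0873]
yaw err deg 0.2193807273808801
smear 597 [ 0.488  -0.1958  0.0316] normal [ 0.094 -0.016  0.995] off level deg 5.49 tool-frame n [-0.002 -0.996  0.092] short-of-level deg 5.28 side -0.12
smear 553 [ 0.488  -0.1954  0.0317] normal [ 0.086 -0.015  0.996] off level deg 5.0 tool-frame n [-0.002 -0.996  0.084] short-of-level deg 4.8 side -0.12
-10 57 0.1422 0.0399
-2 296 0.1424 0.0397
6 344 0.1432 0.0389
14 371 0.1439 0.0381
22 393 0.1447 0.0373
30 457 0.1457 0.0362
38 414 0.1473 0.0346
46 456 0.1477 0.0342
54 466 0.1489 0.0329
62 471 0.1493 0.0325
70 487 0.15 0.0318
78 503 0.1507 0.031
86 476 0.1515 0.0302
94 476 0.1527 0.029
```

View pics/s16.png

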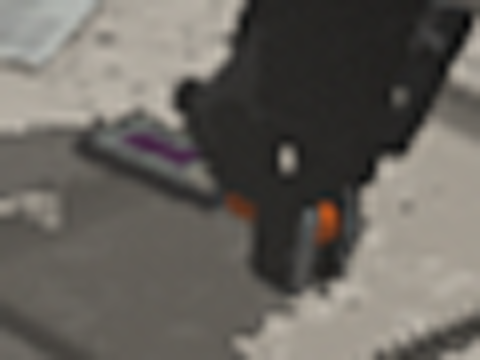

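Depth profile says the slide is about 5.5° short of level, with the handle sitting about 6 mm above the grasp point. I lower in small steps, watching for the fingertips touching the tray floor.

```bash
python3 -m handwheel '[[0,0.002,0,0],[0,0.002,0,0],[0,0,0,0]]' -1 20
python3 -m handwheel '[[0,0.0015,0,0],[0,0,0,0]]' -1 20
cat >> h.py <<'E'
def prof(im,s):
    P=wpts(im,s); R=Ro.from_euler('xyz',s['tcp_rot'],degrees=True).as_matrix(); L=(P-s['eef_pos'])@R
    X=[]
    for a in range(38,96,4):
        m=(abs(L[...,0])<.01)&(abs(L[...,2]-a/1000)<.002)&(L[...,1]<.19)&(L[...,1]>.10)
        if m.sum()>3: X.append((a/1000,np.median(P[m][:,2])))
    X=np.array(X); k=np.polyfit(X[:,0],X[:,1],1); print("profile slope deg",np.degrees(np.arctan(k[0])).round(2),"z@62",np.polyval(k,.062).round(4))
E
python3 - <<'E'
from h import *
togo(.5045,-.2,.0225,-98.4)
s=get_state(); w=get_image("wrist"); tilt(w,s); prof(w,s)
E
```

```text
time_s: 24.72
eef_pos: [0.4181, -0.1865, 0.178]
tcp_rot: [-90.2, 0.2, -98.6]
force: [-0.9, -1.5, 3.2]
grip_width: 0.0131
time_s: 24.98
eef_pos: [0.418, -0.1865, 0.1764]
tcp_rot: [-90.2, 0.2, -98.6]
force: [-0.9, -0.4, 4.4]
grip_width: 0.0133
t 24.975 grasp [ 0.4175 -0.1858  0.0214] rot [-90.23   0.22 -98.61] F [-0.94 -0.36  4.37] w 0.0133 q [-32.8  20.8 118.3   0.2  41.2  65.7]
tool delta [ 0.0004 -0.0015  0.0875]
yaw err deg 0.21409721391530923
smear 763 [ 0.4891 -0.1957  0.0305] normal [ 0.032 -0.001  0.999] off level deg 1.84 tool-frame n [-0.008 -1.     0.028] short-of-level deg 1.6 side -0.45
profile slope deg -2.31 z@62 0.0307
```

```bash
python3 -m handwheel '[[0,0.0015,0,0],[0,0.0005,0,0],[0,0,0,0]]' -1 20
python3 -m handwheel '[[0,0,0,0],[0,0,0,0],[0,0,0,0]]' -1 80
python3 - <<'E'
from h import *
togo(.40,-.2,.165,-98.4)
s=get_state(); w=get_image("wrist"); tilt(w,s); prof(w,s)
E
```

```text
time_s: 25.4
eef_pos: [0.418, -0.1865, 0.1756]
tcp_rot: [-90.2, 0.2, -98.6]
force: [-1.1, -1.2, 3.9]
grip_width: 0.0133
time_s: 25.78
eef_pos: [0.418, -0.1865, 0.1755]
tcp_rot: [-90.2, 0.2, -98.6]
force: [-1.1, -0.6, 5.3]
grip_width: 0.0129
t 25.775 grasp [ 0.4175 -0.1858  0.0205] rot [-90.21   0.21 -98.6 ] F [-1.11 -0.57  5.29] w 0.0129 q [-32.8  20.9 118.4   0.2  41.   65.7]
tool delta [ 0.0155 -0.1445 -0.0163]
yaw err deg 0.19776566225043268
smear 790 [ 0.4889 -0.1957  0.0303] normal [ 0.026 -0.006  1.   ] off level deg 1.56 tool-frame n [-0.001 -1.     0.023] short-of-level deg 1.34 side -0.08
profile slope deg -1.72 z@62 0.0305
```

Within 1.5° of level, and now gripped at 80 N. I lift gently and pull back over the tray's middle.

```bash
python3 -m handwheel '[[0,-0.004,0,0],[0,-0.008,0,0],[0,-0.012,-0.002,0],[0,-0.015,-0.004,0],[0,-0.015,-0.006,0],[0,-0.015,-0.008,0],[0,-0.015,-0.008,0],[0,-0.015,-0.008,0],[0,-0.015,-0.006,0],[0,-0.015,-0.004,0],[0,-0.012,-0.002,0],[0,-0.006,0,0],[0,0,0,0],[0,0,0,0]]' -1 80
python3 - <<'E'
from h import *
togo(.367,-.198,.165,-98.4)
s=get_state(); w=get_image("wrist"); tilt(w,s); prof(w,s); save(w,"w18.png",1.5)
w=get_image("scene"); save(w,"s18.png",1.5)
w=get_image("top"); save(w,"t18.png",1.5)
E
```

```text
time_s: 27.58
eef_pos: [0.3669, -0.1772, 0.3317]
tcp_rot: [-90.4, 0.4, -98.5]
force: [0.6, 0.2, -0.2]
grip_width: 0.0125
t 27.575 grasp [ 0.3659 -0.176   0.1767] rot [-90.43   0.39 -98.51] F [ 0.61  0.23 -0.19] w 0.0125 q [-35.7   4.8 111.6   0.2  64.1  62.8]
tool delta [0.0207 0.0115 0.0032]
yaw err deg 0.10612460060073658
smear 725 [ 0.4376 -0.1856  0.1846] normal [ 0.05  -0.023  0.998] off level deg 3.16 tool-frame n [ 0.008 -0.999  0.046] short-of-level deg 2.62 side 0.47
profile slope deg -3.26 z@62 0.1849
```

View pics/w18.png

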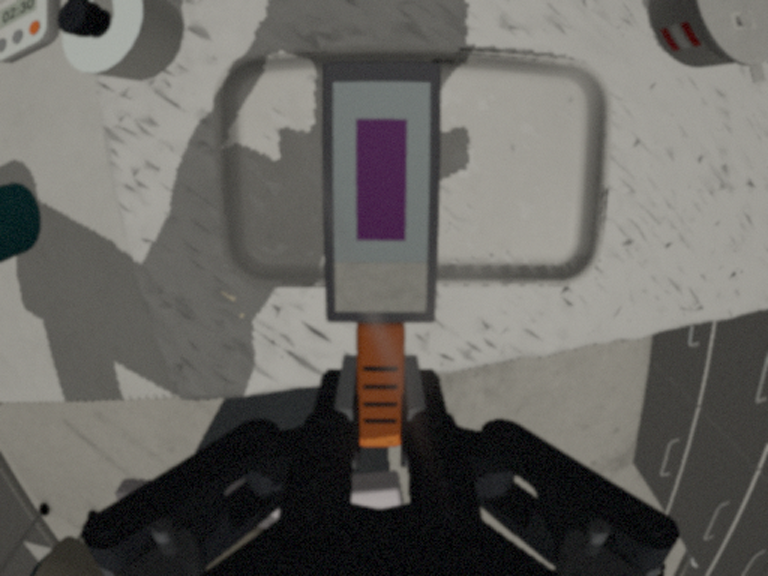

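View pics/s18.png

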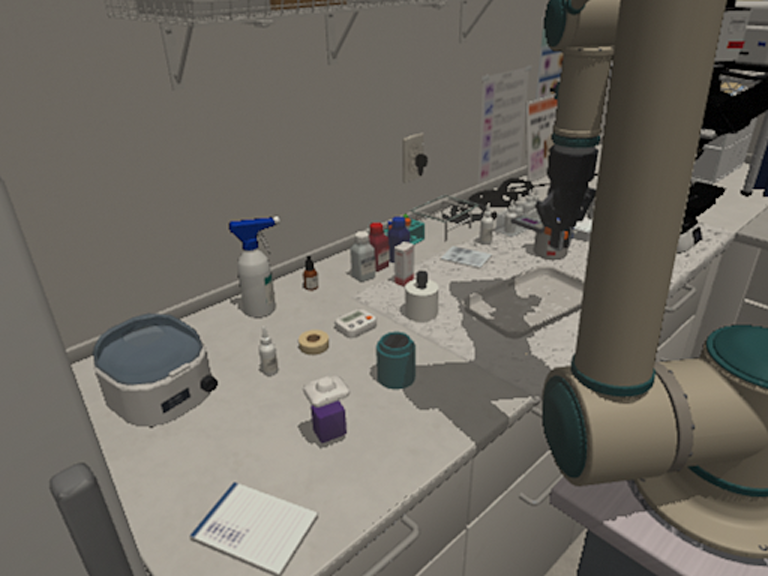

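View pics/t18.png

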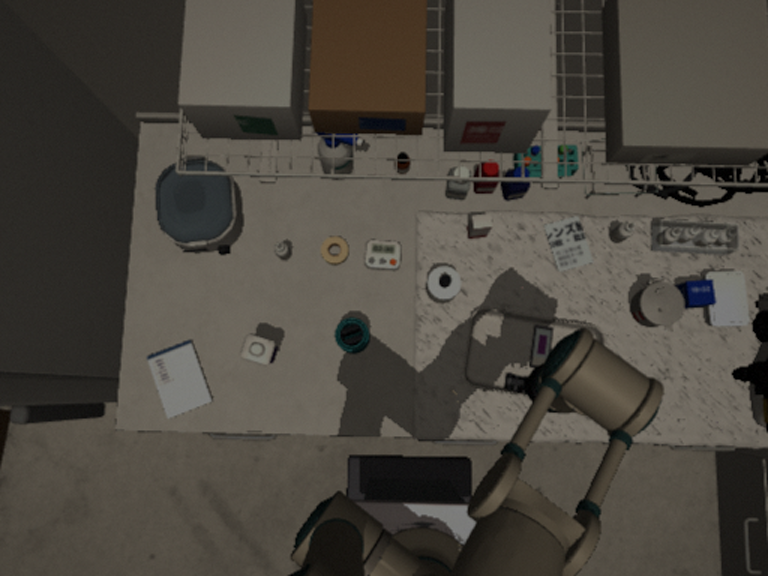

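```bash
python3 -m handwheel '[[0,0,0,0],[0,0,0,0],[0,0,0,0],[0,0,0,0],[0,0,0,0],[0,0,0,0],[0,0,0,0],[0,0,0,0]]' -1 120
python3 - <<'E'
from h import *
togo(.367,-.198,.165,-98.4)
for i in range(3):
    s=get_state(); w=get_image("wrist"); tilt(w,s); prof(w,s)
E
```

```text
time_s: 28.72
eef_pos: [0.367, -0.1772, 0.3309]
tcp_rot: [-90.5, 0.4, -98.5]
force: [-0.1, 0.3, -0.1]
grip_width: 0.0123
t 28.725 grasp [ 0.3658 -0.1759  0.176 ] rot [-90.52   0.43 -98.51] F [-0.14  0.3  -0.11] w 0.0123 q [-35.7   4.9 111.6   0.2  64.1  62.8]
tool delta [0.0206 0.0108 0.0032]
yaw err deg 0.105092372951205
smear 728 [ 0.4371 -0.1854  0.1836] normal [ 0.056 -0.009  0.998] off level deg 3.22 tool-frame n [-0.007 -0.999  0.047] short-of-level deg 2.7 side -0.42
profile slope deg -3.35 z@62 0.184
smear 677 [ 0.4373 -0.1853  0.1836] normal [ 0.049 -0.021  0.999] off level deg 3.02 tool-frame n [ 0.006 -0.999  0.042] short-of-level deg 2.41 side 0.33
profile slope deg -3.36 z@62 0.184
smear 753 [ 0.4373 -0.1853  0.1836] normal [ 0.052 -0.013  0.999] off level deg 3.08 tool-frame n [-0.003 -0.999  0.044] short-of-level deg 2.54 side -0.16
profile slope deg -3.26 z@62 0.1839
```

The tilt holds steady at about 3°. The lid stands upright at (443,283) in the top view, and the bystanders are unmoved. I'm handing in.

```bash
python3 -c "
from cell import finish_job
print(finish_job())"
```

```text
the job is handed in; nothing more can be done
None
```

The job is done and handed in at about 29 s of the 58 s allowed; no verdict was reported.

- **Lid:** I lifted it off by its knob and set it rim down on the white pad at about (0.556, −0.032). It stands upright there, clear of the jar.
- **Holder:** I drew it out of the jar by its orange handle. The moves only allow the tool to turn about its own finger axis. So I pivoted the holder in lightly closed fingers, with the back of its frame against the tray's far rim, until the smear faced up. I then gripped it firmly and lifted it.

**Last checks:**
- **Level:** The slide was about 3° off level. It had been 1.5–1.7° off on the rim and sagged during the lift. After I raised the grip to 120 N it stayed the same for about a second.
- **Position:** The smear was at about (0.437, −0.185, 0.184). That is over the tray and about 18 cm above the bench.
- **Force:** The highest wrist reading between moves was about 8 N, when the lid touched down.
- **Other objects:** The bystanders looked unmoved in the last top view compared with the first.

Halfway through the pivot, the depth plane fit gave 9° off level where the geometry predicted 4°. The cause was that the handle sat about 6 mm above the nominal grasp point. I then went by the measured tilt.

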